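# Walk the die block round and set it against the fence

## Task

The die block is too wide to grip, so walk it round on the setting plate with fingertip pushes at its corners until one of its long sides is square to the green fence, while it is still at least a finger's width clear of the fence. Then push it up until that long side lies flush against the fence, all of it backed by the fence. Only push: do not lift or tip the block, do not move the other loose things, and take the hand away at the end.

Things in the scene. Friction and masses are not known exactly. Their poses are not given: they have to be found in the camera images.
- die_block: bright cast aluminium slab, about 0.9 kg, 90 mm along x, 130 mm along y (the long way), 28 mm high, dark round cavity and four brass bushes on top; loose and flat on the plate. Origin: centre of its underside; z up. Slides under 3 to 10 N. Pushed across near a corner it turns about a point 60 to 130 mm beyond its middle, so its middle drifts too. Either 130 mm side may go against the fence.
- fence: the fence: a fixed green steel bar, 25 mm along its x, 280 mm along its y, 24 mm high, bolted on the far part of the plate. Origin: centre of its underside, level with the plate's top; z up. Its working face is the one at x = -12.5 mm, looking to its own -x, towards the robot. With a long side flush against it, the block's origin is at x = -57.5 mm in the fence's frame.
- plate: the setting plate: a fixed flat grey steel plate, 310 mm along its x, 500 mm along its y, 20 mm thick, lying on the bench, turned like the fence. Origin: centre of its underside; its top is 20 mm above that.
- vee_block: a small steel vee block, 40 x 36 x 32 mm, loose on the plate. A bystander: leave it where it is. Origin: centre of its underside
- collar: a brass ring, 42 mm across, 20 mm high, loose on the plate. A bystander: leave it where it is. Origin: centre of its underside
- star_knob: a black clamping knob standing up, 38 mm across, 36 mm high, loose on the plate. A bystander: leave it where it is. Origin: centre of its underside
- cap_nut: a copper-coloured cap nut, 36 mm across, 27 mm high, loose on the plate. A bystander: leave it where it is. Origin: centre of its underside
- wrench: a steel wrench lying on the bench left of the plate. A bystander: leave it where it is. Origin: on its underside, near the middle of its length
- brush: a bench brush lying on the bench right of the plate. A bystander: leave it where it is. Origin: on its underside, near the middle of its length
- oil_bottle: a yellow oil bottle with red cap, 60 mm across, 150 mm high, standing on the bench at the far left. A bystander: leave it where it is. Origin: centre of its underside
There are look-alikes about, which are no part of the job. There is more than one size of the die_block; the job needs the largest.

How it is judged:
By the outcome, as a careful person would: the job done as asked, in the order asked, and still so for the second after the job is handed in, with the robot touching nothing.
It also fails if it takes over 72 s, if anything falls off the work surface, if the arm or the gripper's body presses on something with over 40 N, if the wrist force passes 120 N, or if a joint passes its speed limit or range.

## Robot

A 7-joint arm with a two-finger parallel gripper is mounted at the origin on the work surface. World frame = base frame: x ahead of the robot, y to its left, z up, the work surface at z = 0. Lengths are in m, angles in rad, forces in N, time in s.
With the tool pointing down it reaches from about 0.425 to 0.925 m from the base axis. Payload 6.8 kg.
Tool frame: the origin (TCP) lies on the centre line of the jaws, within the pads' length; the fingertips stand 19 mm ahead of it and the grasp point (between the pads) is the TCP; z points along the fingers, y is the line along which they close (so a half turn about z gives the same grasp; the last joint's range is limited). The gripper opens to 85 mm and grips with 20 to 120 N. Pads are 22 mm wide; open, the fingers measure 114 mm over their backs; the gripper's body (76 mm by 85 mm) begins 54 mm behind the grasp point. The pads swing forward as they close: fully open they stand 13 mm farther back than shut.
Start: joints at [-1.43, 0.477, 0.022, 1.555, -0.011, 1.109, -0.083], TCP at [0.166, 0.654, 0.25] pointing down, gripper open.
Joint ranges: [-2.96, 2.96], [-0.34, 2.1], [-1.41, 1.46], [0.24, 2.44], [-1.37, 4.51], [0.17, 1.92], [-2.96, 2.96]. Speed limits (rad/s): [2.39, 2.39, 3.14, 3.14, 3.14, 3.14, 3.14].

## Interface

Orientations are given as a rotation vector (axis times angle).
In Python, from bench import r gives the robot as it stands. The module is installed in compiled form; this text tells all that it offers.
- The arm moves only by the tool arm_command, never from a script. Its argument "rows" is a list of rows, each an object of numbers: "fingers": the opening, from -1 (shut) to 1 (fully open); "x", "y", "z": the shift along the tool's x, y, z in m; "ax", "ay", "az": the turn, a rotation vector about the tool's x, y, z in degrees. In form: [{"fingers": .., "x": .., "y": .., "z": .., "ax": .., "ay": .., "az": ..}, ...]. A call has 1 to 10 rows; each row shifts and turns the commanded pose from where the row before left it, along the tool's axes as they then stand; what a row does not reach is not made up. A row lasts 1/12 s, in which the tool goes at most 41.7 mm and 7.16 degrees, less where a joint would pass 70% of its speed; a pose out of reach is approached as far as the arm can. A call is refused whole if a number of a shift passes 0.0417 or a number of a turn 7.16, either way. A call with a gripper value outside its range is refused whole. The fingers move at their own pace and stop on an object; "grip_force" is the grip in N (left out, the last holds). Time passes only in rows, so rows that do not move let the fingers close. It gives the time, the measured TCP pose, the force, the opening and the grip force at its end, in the units of the state.
- r.get_obs(): the state, without advancing time (a new reading comes with each control period).
- r.grab_frame(name): name is "scene" or "top" or "wrist"; returns a dict with "frame" (400x640x3 uint8, red, green, blue), "depth" (400x640 float32, m along the optical axis (not along the pixel's ray), 0 where there is no reading), "K" (3x3 intrinsics, pixels), "world_from_camera" (4x4, takes a point from camera to world coordinates). Camera axes: x right, y down, z forward; pixel columns grow to the right and rows downward; lengths in m; the calibration is good to about 2 mm. The wrist camera is an equidistant fisheye: a pixel r from the principal point sees the ray r / f radians off the axis. A picture is of the moment at which its call begins.
- r.hand_in(): hands the job in; it is judged then, once.
The state is a dict: "clock": time; "joints": joint angles; "qvel": joint speeds; "tau": joint torques, N m; "tcp_pos": TCP position; "orientation": TCP orientation; "contact_force": force on the tool from outside, world axes, zero at the start; "moment": the same for the moment, N m; "grip_width": finger opening in m; "gripper_force": force on a finger pad.
Only numpy, scipy, OpenCV 4.12 (cv2) and the standard library are available. Lean on these libraries where they do the work, as an engineer would, in place of code of your own. Each camera call takes 0.05 s, during which the arm holds its last target. There are 200 camera calls.

## Working session

There is one attempt and no reset: what is moved stays moved. The work goes in short steps, Python scripts to look and compute and a tool call to move; the robot and the scene stay as the last step left them, time stands still between calls to the robot, and variables do not carry over. Pictures are saved under pics/ and viewed, at most 10 in all, crops included, and the job is handed in when it is done.

Besides the shell and the picture viewer there is one more tool, called after "Request:" by a JSON object that holds its "name" and its "arguments", one argument or row to a line. arm_command: Moves the arm, as the interface text tells. Its arguments: {"type":"object","properties":{"rows":{"type":"array"},"grip_force":{"type":"number"}},"required":["rows"]}

```bash
mkdir -p pics
cat > h.py <<'E'
import numpy as np, cv2
from bench import r
def grab(n,save=None):
    f=r.grab_frame(n)
    if save: cv2.imwrite(save,f["frame"][:,:,::-1])
    return f
def onplane(f,uv,z):
    uv=np.atleast_2d(uv).astype(float);K=f["K"];T=f["world_from_camera"]
    d=np.c_[(uv[:,0]-K[0,2])/K[0,0],(uv[:,1]-K[1,2])/K[1,1],np.ones(len(uv))]@T[:3,:3].T
    o=T[:3,3];return o+d*((z-o[2])/d[:,2])[:,None]
E
python3 - <<'E'
from h import *
f=grab("top","pics/top0.png");g=grab("scene","pics/scene0.png")
print(f["K"],f["world_from_camera"]);o=r.get_obs();print(o["tcp_pos"],o["orientation"],o["clock"])
E
```

```text
[[433.91376969   0.         324.08453305]
 [  0.         433.91376969 198.45857418]
 [  0.           0.           1.        ]] [[-0.02912338 -0.98258429  0.18352095  0.33367952]
 [-0.99956148  0.0276443  -0.01061327  0.01645061]
 [ 0.00535513 -0.18374956 -0.9829585   1.26859089]
 [ 0.          0.          0.          1.        ]]
[0.16610941 0.65371524 0.24943077] [-3.89798443e-01 -3.11722011e+00  2.63251413e-03] 0.1
```

View pics/top0.png

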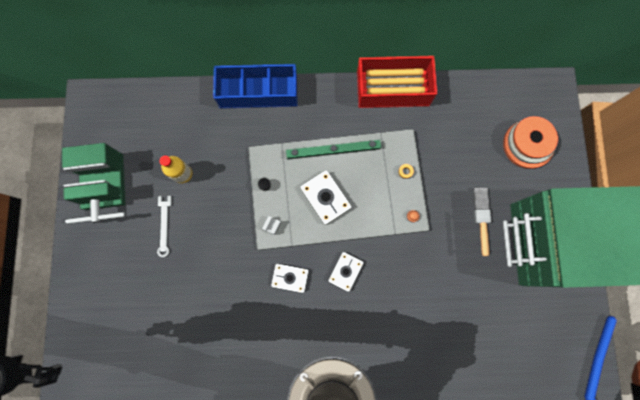

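View pics/scene0.png

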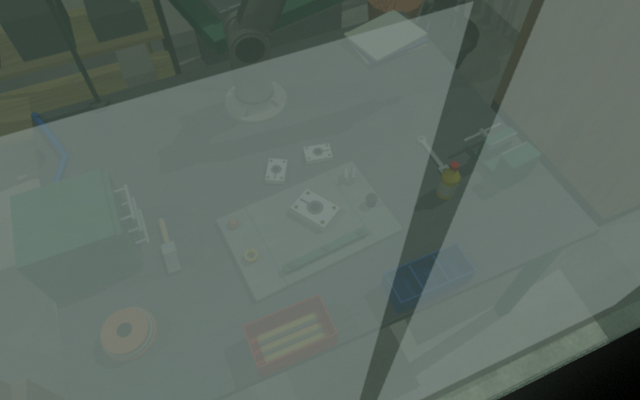

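The top view shows three die blocks: (326,196) on the plate, the largest, and two smaller ones on the bench at (290,278) and (346,272). The fence is at (335,148). On the plate are the knob (265,184), vee (272,224), collar (406,171) and nut (413,216). The scene view is hazed but agrees. I choose (326,196).

```bash
cat >> h.py <<'E'
def block(f,prev=None):
    im=f["frame"];m=(im.min(2)>185).astype(np.uint8)
    m=cv2.morphologyEx(m,cv2.MORPH_CLOSE,np.ones((3,3)))
    cs,_=cv2.findContours(m,cv2.RETR_EXTERNAL,cv2.CHAIN_APPROX_NONE)
    out=[]
    for c in cs:
        if cv2.contourArea(c)<300: continue
        P=onplane(f,c[:,0],.048)[:,:2]
        (cx,cy),(w,h),a=cv2.minAreaRect((P*1000).astype(np.float32))
        if w>h: w,h,a=h,w,a-90   # long side direction = a+90 deg from x
        out.append((cx,cy,w,h,((a+90)%180)))
    return out
def fence(f):
    im=f["frame"].astype(int);m=((im[:,:,1]-im[:,:,0]>25)).astype(np.uint8);m[:125]=0;m[165:]=0;m[:,:270]=0;m[:,400:]=0
    cs,_=cv2.findContours(m,cv2.RETR_EXTERNAL,cv2.CHAIN_APPROX_NONE)
    c=max(cs,key=cv2.contourArea);P=onplane(f,c[:,0],.044)[:,:2]
    (cx,cy),(w,h),a=cv2.minAreaRect((P*1000).astype(np.float32))
    if w>h: w,h,a=h,w,a-90
    return cx,cy,w,h,(a+90)%180,m
E
python3 - <<'E'
from h import *
f=grab("top")
for b in block(f): print(np.round(b,1))
print(np.round(fence(f)[:5],1))
for n,uv,z in [("knob",(265,184),.056),("vee",(271,225),.052),("collar",(406,171),.04),("nut",(413,216),.045),("plate",[(249,147),(414,130),(429,229),(258,248)],.02)]: print(n,np.round(onplane(f,uv,z),3).tolist())
c=f["frame"][120:260,230:440,::-1];cv2.imwrite("pics/crop.png",cv2.resize(c,None,fx=3.8,fy=3.8,interpolation=cv2.INTER_CUBIC))
E
```

```text
[101.9 -10.   29.3 138.7  86.8]
[341.2 106.2  62.9  91.5  77.3]
[353.9 -50.3  63.1  90.6 151.3]
[ 4.294e+02 -5.549e+02  1.034e+02  1.419e+02  2.000e-01]
[496.  458.9  31.3 169.8   2.1]
[5.678e+02 3.000e-01 9.250e+01 1.332e+02 3.140e+01]
[710.7 -27.8  27.2 279.5  94.8]
knob [[0.607, 0.171, 0.056]]
vee [[0.489, 0.155, 0.052]]
collar [[0.638, -0.238, 0.04]]
nut [[0.504, -0.249, 0.045]]
plate [[0.73, 0.223, 0.02], [0.769, -0.275, 0.02], [0.468, -0.298, 0.02], [0.428, 0.196, 0.02]]
```

View pics/crop.png

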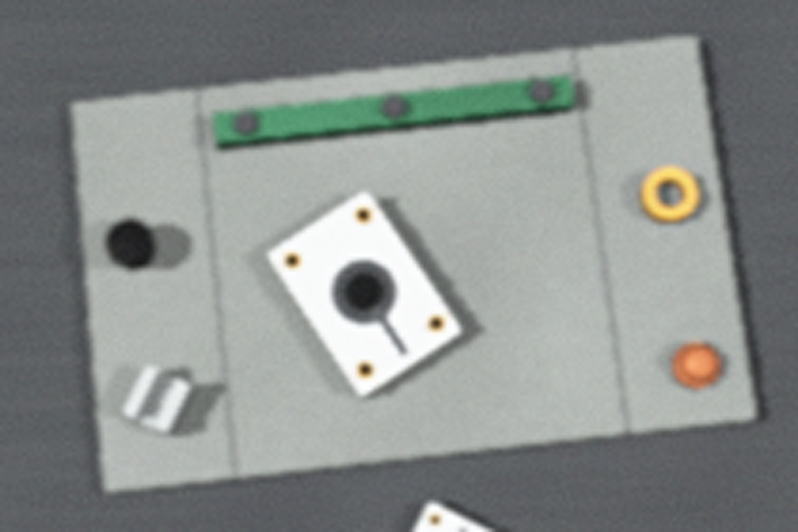

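Request:
{"name": "arm_command", "arguments": {
  "rows": [
    {"fingers": -1,"az": -6.4},
    {"fingers": -1,"az": -6.4},
    {"fingers": -1,"az": -6.3},
    {"fingers": -1,"x": -0.03,"y": -0.03},
    {"fingers": -1,"x": -0.03,"y": -0.03},
    {"fingers": -1,"x": -0.03,"y": -0.03},
    {"fingers": -1,"x": -0.03,"y": -0.03},
    {"fingers": -1,"x": -0.02,"y": -0.03},
    {"fingers": -1,"x": -0.02,"y": -0.03},
    {"fingers": -1,"x": -0.02,"y": -0.03}
  ]
}}

```text
validation failed for argument at $.ro...
```

Request:
{"name": "arm_command", "arguments": {
  "rows": [
    {"fingers": -1,"x": -0.01,"y": -0.03},
    {"fingers": -1,"x": -0.01,"y": -0.03},
    {"fingers": -1,"x": -0.01,"y": -0.03},
    {"fingers": -1,"x": -0.01,"y": -0.03},
    {"fingers": -1,"x": -0.01,"y": -0.03},
    {"fingers": -1,"x": -0.01,"y": -0.03},
    {"fingers": -1,"x": -0.01,"y": -0.03},
    {"fingers": -1,"x": -0.01,"y": -0.03},
    {"fingers": -1,"y": -0.03},
    {"fingers": -1,"y": -0.03}
  ]
}}

```text
validation failed for argument at $.ro...
```

```bash
cat >> h.py <<'E'
from scipy.spatial.transform import Rotation as R
FO=np.array([710.7,-27.8]);FA=np.radians(4.8);FR=np.array([[np.cos(FA),np.sin(FA)],[-np.sin(FA),np.cos(FA)]])
def F(p): return FR@(np.array(p[:2])-FO)   # mm world -> fence frame
def state(quiet=False):
    o=r.get_obs();M=R.from_rotvec(o["orientation"]).as_matrix()
    print("t %.2f F"%o["clock"],np.round(F(o["tcp_pos"][:2]*1000),1),"z %.1f"%(o["tcp_pos"][2]*1000),"tooly-fence deg %.2f tilt %.2f"%(np.degrees(np.arctan2(M[1,1],M[0,1]))-94.8,np.degrees(np.arccos(-M[2,2]))),"f",np.round(o["contact_force"],1),"w %.3f"%o["grip_width"])
def look():
    f=grab("top");state()
    for b in block(f):
        if 80<b[2]<100: c=F(b[:2]);print("block F",np.round(c,1),"dim",np.round(b[2:4],1),"turn left %.2f"%(94.8-b[4]))
    return f
E
python3 -c "
from h import *
look()"
```

```text
t 0.20 F [-485.6  724.9] z 249.7 tooly-fence deg -19.06 tilt 0.06 f [ 0.6 -0.  -0.5] w 0.085
block F [-139.8   39.1] dim [ 93.4 132.3] turn left 62.94
```

Request:
{"name": "arm_command", "arguments": {
  "rows": [
    {"fingers": -1,"x": 0,"y": 0,"z": 0,"ax": 0,"ay": 0,"az": -6.4},
    {"fingers": -1,"x": 0,"y": 0,"z": 0,"ax": 0,"ay": 0,"az": -6.4},
    {"fingers": -1,"x": 0,"y": 0,"z": 0,"ax": 0,"ay": 0,"az": -6.3},
    {"fingers": -1,"x": -0.03,"y": -0.03,"z": 0,"ax": 0,"ay": 0,"az": 0},
    {"fingers": -1,"x": -0.03,"y": -0.03,"z": 0,"ax": 0,"ay": 0,"az": 0},
    {"fingers": -1,"x": -0.03,"y": -0.03,"z": 0,"ax": 0,"ay": 0,"az": 0},
    {"fingers": -1,"x": -0.03,"y": -0.03,"z": 0,"ax": 0,"ay": 0,"az": 0},
    {"fingers": -1,"x": -0.02,"y": -0.03,"z": 0,"ax": 0,"ay": 0,"az": 0},
    {"fingers": -1,"x": -0.02,"y": -0.03,"z": 0,"ax": 0,"ay": 0,"az": 0},
    {"fingers": -1,"x": -0.02,"y": -0.03,"z": 0,"ax": 0,"ay": 0,"az": 0}
  ]
}}

```text
clock: 1.03
tcp_pos: [0.362, 0.4604, 0.2502]
orientation: [0.132, -3.139, 0.0]
contact_force: [0.9, -0.1, -0.1]
grip_width: -0.0
gripper_force: 0.0
```

Request:
{"name": "arm_command", "arguments": {
  "rows": [
    {"fingers": -1,"x": -0.02,"y": -0.04,"z": 0,"ax": 0,"ay": 0,"az": 0},
    {"fingers": -1,"x": -0.02,"y": -0.04,"z": 0,"ax": 0,"ay": 0,"az": 0},
    {"fingers": -1,"x": -0.02,"y": -0.04,"z": 0,"ax": 0,"ay": 0,"az": 0},
    {"fingers": -1,"x": -0.02,"y": -0.04,"z": 0,"ax": 0,"ay": 0,"az": 0},
    {"fingers": -1,"x": 0,"y": -0.04,"z": 0,"ax": 0,"ay": 0,"az": 0},
    {"fingers": -1,"x": 0,"y": -0.04,"z": 0,"ax": 0,"ay": 0,"az": 0},
    {"fingers": -1,"x": 0,"y": -0.04,"z": 0,"ax": 0,"ay": 0,"az": 0},
    {"fingers": -1,"x": 0,"y": -0.04,"z": 0,"ax": 0,"ay": 0,"az": 0},
    {"fingers": -1,"x": 0,"y": -0.04,"z": 0,"ax": 0,"ay": 0,"az": 0},
    {"fingers": -1,"x": 0,"y": -0.03,"z": 0,"ax": 0,"ay": 0,"az": 0}
  ]
}}

```text
clock: 1.87
tcp_pos: [0.467, 0.0871, 0.2504]
orientation: [-0.129, 3.139, -0.001]
contact_force: [-1.0, -0.9, 0.4]
grip_width: 0.0002
gripper_force: 0.0
```

Request:
{"name": "arm_command", "arguments": {
  "rows": [
    {"fingers": -1,"x": 0,"y": 0,"z": 0.04,"ax": 0,"ay": 0,"az": 0},
    {"fingers": -1,"x": 0,"y": 0,"z": 0.04,"ax": 0,"ay": 0,"az": 0},
    {"fingers": -1,"x": 0,"y": 0,"z": 0.04,"ax": 0,"ay": 0,"az": 0},
    {"fingers": -1,"x": 0,"y": 0,"z": 0.03,"ax": 0,"ay": 0,"az": 0},
    {"fingers": -1,"x": 0,"y": 0,"z": 0,"ax": 0,"ay": 0,"az": 0}
  ]
}}

```text
clock: 2.28
tcp_pos: [0.4633, 0.0896, 0.0955]
orientation: [0.133, -3.129, 0.005]
contact_force: [-0.2, -0.0, 0.5]
grip_width: 0.0001
gripper_force: 0.0
```

```bash
python3 -c "
from h import *
f=look();grab('wrist','pics/w1.png')
c=f['frame'][120:260,230:440,::-1];cv2.imwrite('pics/crop2.png',cv2.resize(c,None,fx=3.5,fy=3.5,interpolation=cv2.INTER_CUBIC))"
```

```text
t 2.33 F [-234.9  137.9] z 98.2 tooly-fence deg 0.04 tilt 0.38 f [-0.4  0.2  0.3] w -0.000
block F [-139.    40.3] dim [ 94.2 133.8] turn left 64.00
```

View pics/w1.png

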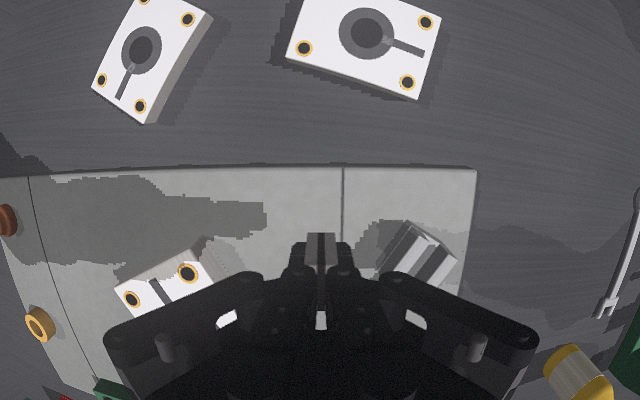

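Request:
{"name": "arm_command", "arguments": {
  "rows": [
    {"fingers": -1,"x": -0.013,"y": -0.03,"z": 0,"ax": 0,"ay": 0,"az": 0},
    {"fingers": -1,"x": 0,"y": 0,"z": 0.022,"ax": 0,"ay": 0,"az": 0},
    {"fingers": -1,"x": 0,"y": 0,"z": 0.021,"ax": 0,"ay": 0,"az": 0},
    {"fingers": -1,"x": 0,"y": 0,"z": 0,"ax": 0,"ay": 0,"az": 0},
    {"fingers": -1,"x": 0,"y": -0.012,"z": 0,"ax": 0,"ay": 0,"az": 0},
    {"fingers": -1,"x": 0,"y": -0.01,"z": 0,"ax": 0,"ay": 0,"az": 0},
    {"fingers": -1,"x": -0.003,"y": -0.006,"z": 0,"ax": 0,"ay": 0,"az": 0}
  ]
}}

```text
clock: 2.97
tcp_pos: [0.4889, 0.0324, 0.0591]
orientation: [-0.13, 3.137, -0.0]
contact_force: [-0.3, 1.3, 0.1]
grip_width: -0.0001
gripper_force: 0.0
```

Request:
{"name": "arm_command", "arguments": {
  "rows": [
    {"fingers": -1,"x": -0.004,"y": -0.008,"z": 0,"ax": 0,"ay": 0,"az": 0},
    {"fingers": -1,"x": -0.004,"y": -0.008,"z": 0,"ax": 0,"ay": 0,"az": 0},
    {"fingers": -1,"x": -0.005,"y": -0.007,"z": 0,"ax": 0,"ay": 0,"az": 0},
    {"fingers": -1,"x": -0.005,"y": -0.007,"z": 0,"ax": 0,"ay": 0,"az": 0},
    {"fingers": -1,"x": -0.005,"y": -0.007,"z": 0,"ax": 0,"ay": 0,"az": 0}
  ]
}}

```text
clock: 3.38
tcp_pos: [0.5128, -0.0008, 0.0574]
orientation: [0.133, -3.135, -0.002]
contact_force: [-6.2, 2.3, 6.6]
grip_width: -0.0002
gripper_force: 4.0
```

```bash
python3 -c "
from h import *
look()"
```

```text
t 3.43 F [-193.4   41.6] z 57.6 tooly-fence deg -0.04 tilt 0.08 f [-1.5  0.1  1.4] w -0.000
```

```bash
python3 -c "
from h import *
f=grab('top')
for b in block(f): print(np.round(b,1))
c=f['frame'][120:260,230:440,::-1];cv2.imwrite('pics/crop3.png',cv2.resize(c,None,fx=3.8,fy=3.8,interpolation=cv2.INTER_CUBIC))"
```

```text
[123.8 182.9  44.9  71.8   5. ]
[135.7  74.4  66.1 146.3  93.3]
[140.  -31.2  45.6  69.1 178.3]
[344.4 120.3  62.8  64.  167.5]
[472.7 152.3  86.1  87.4   6.3]
[ 430.2 -555.3  105.3  141.   178.8]
[496.8 457.5  34.2 171.4   2.1]
[662.2 -22.5  50.2 140.7  95.8]
```

View pics/crop3.png

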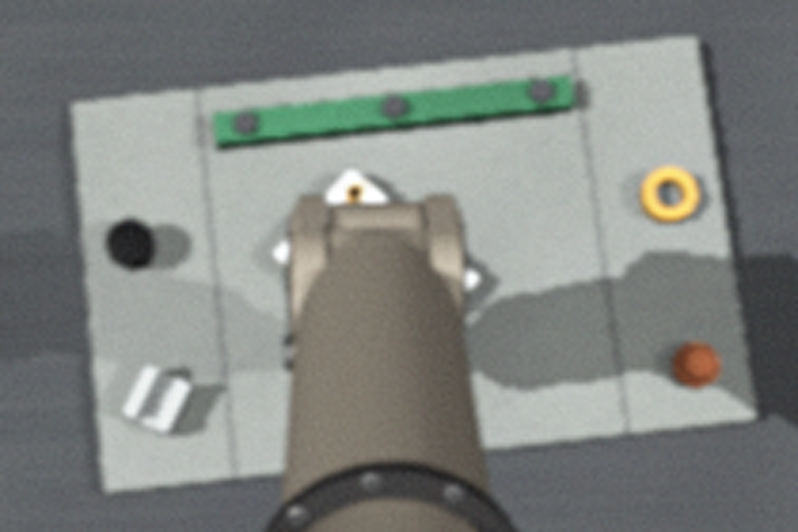

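Request:
{"name": "arm_command", "arguments": {
  "rows": [
    {"fingers": -1,"x": 0.006,"y": 0.015,"z": 0,"ax": 0,"ay": 0,"az": 0},
    {"fingers": -1,"x": 0,"y": 0,"z": -0.04,"ax": 0,"ay": 0,"az": 0},
    {"fingers": -1,"x": 0,"y": 0,"z": -0.04,"ax": 0,"ay": 0,"az": 0},
    {"fingers": -1,"x": -0.02,"y": -0.04,"z": 0,"ax": 0,"ay": 0,"az": 0},
    {"fingers": -1,"x": -0.02,"y": -0.04,"z": 0,"ax": 0,"ay": 0,"az": 0},
    {"fingers": -1,"x": -0.02,"y": -0.04,"z": 0,"ax": 0,"ay": 0,"az": 0},
    {"fingers": -1,"x": -0.02,"y": -0.04,"z": 0,"ax": 0,"ay": 0,"az": 0},
    {"fingers": -1,"x": 0,"y": -0.04,"z": 0,"ax": 0,"ay": 0,"az": 0},
    {"fingers": -1,"x": 0,"y": -0.04,"z": 0,"ax": 0,"ay": 0,"az": 0},
    {"fingers": -1,"x": 0,"y": 0,"z": 0,"ax": 0,"ay": 0,"az": 0}
  ]
}}

```text
clock: 4.32
tcp_pos: [0.5997, -0.22, 0.1381]
orientation: [-0.115, 3.138, -0.012]
contact_force: [-0.5, -1.7, 0.4]
grip_width: -0.0002
gripper_force: 0.0
```

```bash
python3 -c "
from h import *
look()"
```

```text
t 4.37 F [-126.1 -177.6] z 137.7 tooly-fence deg -0.45 tilt 0.24 f [-0.2 -0.7  1.1] w -0.000
block F [-121.4   28.5] dim [ 92.5 132.1] turn left 47.98
```

Request:
{"name": "arm_command", "arguments": {
  "rows": [
    {"fingers": -1,"x": -0.03,"y": 0.04,"z": 0,"ax": 0,"ay": 0,"az": -0.4},
    {"fingers": -1,"x": -0.03,"y": 0.04,"z": 0,"ax": 0,"ay": 0,"az": 0},
    {"fingers": -1,"x": -0.026,"y": 0.04,"z": 0,"ax": 0,"ay": 0,"az": 0},
    {"fingers": -1,"x": 0,"y": 0.03,"z": 0,"ax": 0,"ay": 0,"az": 0},
    {"fingers": -1,"x": 0,"y": 0,"z": 0,"ax": 0,"ay": 0,"az": 0},
    {"fingers": -1,"x": 0,"y": 0,"z": 0.03,"ax": 0,"ay": 0,"az": 0},
    {"fingers": -1,"x": 0,"y": 0,"z": 0,"ax": 0,"ay": 0,"az": 0}
  ]
}}

```text
clock: 4.95
tcp_pos: [0.6585, -0.0684, 0.1034]
orientation: [0.148, -3.132, -0.002]
contact_force: [-0.4, 0.4, -1.2]
grip_width: -0.0001
gripper_force: 0.0
```

```bash
python3 -c "
from h import *
state()"
```

```text
t 4.95 F [-55.4 -36.1] z 103.4 tooly-fence deg 0.61 tilt 0.35 f [-0.4  0.4 -1.2] w -0.000
```

Request:
{"name": "arm_command", "arguments": {
  "rows": [
    {"fingers": -1,"x": -0.014,"y": 0,"z": 0,"ax": 0,"ay": 0,"az": 0},
    {"fingers": -1,"x": 0,"y": 0,"z": 0.024,"ax": 0,"ay": 0,"az": 0},
    {"fingers": -1,"x": 0,"y": 0,"z": 0.024,"ax": 0,"ay": 0,"az": 0},
    {"fingers": -1,"x": 0,"y": 0.015,"z": 0,"ax": 0,"ay": 0,"az": 0},
    {"fingers": -1,"x": 0,"y": 0.015,"z": 0,"ax": 0,"ay": 0,"az": 0},
    {"fingers": -1,"x": 0,"y": 0.01,"z": 0,"ax": 0,"ay": 0,"az": 0},
    {"fingers": -1,"x": 0.003,"y": 0.008,"z": 0,"ax": 0,"ay": 0,"az": 0},
    {"fingers": -1,"x": 0.005,"y": 0.007,"z": 0,"ax": 0,"ay": 0,"az": 0},
    {"fingers": -1,"x": 0.005,"y": 0.007,"z": 0,"ax": 0,"ay": 0,"az": 0},
    {"fingers": -1,"x": 0.006,"y": 0.006,"z": 0,"ax": 0,"ay": 0,"az": 0}
  ]
}}

```text
clock: 5.78
tcp_pos: [0.6512, -0.0029, 0.0608]
orientation: [-0.144, 3.134, -0.001]
contact_force: [3.8, -1.1, 1.2]
grip_width: -0.0001
gripper_force: 1.9
```

Request:
{"name": "arm_command", "arguments": {
  "rows": [
    {"fingers": -1,"x": 0.007,"y": 0.006,"z": 0,"ax": 0,"ay": 0,"az": 0},
    {"fingers": -1,"x": 0.007,"y": 0.005,"z": 0,"ax": 0,"ay": 0,"az": 0},
    {"fingers": -1,"x": 0.008,"y": 0.004,"z": 0,"ax": 0,"ay": 0,"az": 0},
    {"fingers": -1,"x": 0.008,"y": 0.003,"z": 0,"ax": 0,"ay": 0,"az": 0}
  ]
}}

```text
clock: 6.12
tcp_pos: [0.6187, 0.0125, 0.06]
orientation: [-0.144, 3.136, 0.001]
contact_force: [5.2, -0.1, 1.5]
grip_width: -0.0
gripper_force: 2.1
```

```bash
python3 -c "
from h import *
state()
f=grab('top')
c=f['frame'][120:260,230:440,::-1];cv2.imwrite('pics/crop4.png',cv2.resize(c,None,fx=3.8,fy=3.8,interpolation=cv2.INTER_CUBIC))"
```

```text
t 6.12 F [-88.3  47.9] z 60.0 tooly-fence deg 0.45 tilt 0.14 f [ 5.2 -0.1  1.5] w -0.000
```

View pics/crop4.png

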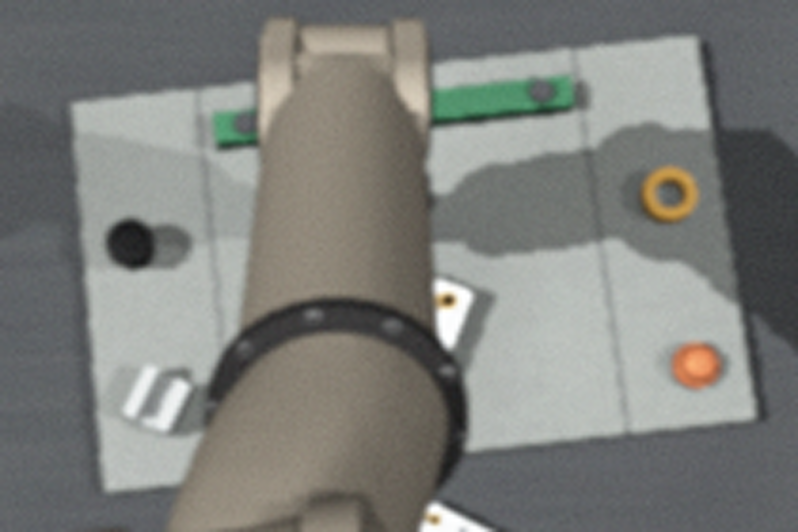

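Request:
{"name": "arm_command", "arguments": {
  "rows": [
    {"fingers": -1,"x": -0.012,"y": 0,"z": 0,"ax": 0,"ay": 0,"az": 0},
    {"fingers": -1,"x": 0,"y": 0,"z": -0.04,"ax": 0,"ay": 0,"az": 0},
    {"fingers": -1,"x": 0,"y": 0,"z": -0.04,"ax": 0,"ay": 0,"az": 0},
    {"fingers": -1,"x": 0,"y": -0.04,"z": 0,"ax": 0,"ay": 0,"az": 0},
    {"fingers": -1,"x": 0,"y": -0.04,"z": 0,"ax": 0,"ay": 0,"az": 0},
    {"fingers": -1,"x": 0,"y": -0.04,"z": 0,"ax": 0,"ay": 0,"az": 0},
    {"fingers": -1,"x": 0,"y": -0.04,"z": 0,"ax": 0,"ay": 0,"az": 0},
    {"fingers": -1,"x": 0,"y": -0.04,"z": 0,"ax": 0,"ay": 0,"az": 0},
    {"fingers": -1,"x": 0,"y": 0,"z": 0,"ax": 0,"ay": 0,"az": 0}
  ]
}}

```text
clock: 6.92
tcp_pos: [0.6448, -0.1982, 0.1389]
orientation: [0.124, -3.135, 0.009]
contact_force: [-0.5, -2.1, -0.7]
grip_width: 0.0
gripper_force: 0.0
```

```bash
python3 -c "
from h import *
look()"
```

```text
t 6.97 F [ -79.  -159.4] z 138.4 tooly-fence deg -0.10 tilt 0.30 f [ 0.1  0.3 -0.8] w -0.000
block F [-161.    36.5] dim [ 92.1 132.8] turn left 27.14
```

Request:
{"name": "arm_command", "arguments": {
  "rows": [
    {"fingers": -1,"x": 0.035,"y": 0.035,"z": 0,"ax": 0,"ay": 0,"az": 0},
    {"fingers": -1,"x": 0.035,"y": 0.035,"z": 0,"ax": 0,"ay": 0,"az": 0},
    {"fingers": -1,"x": 0.035,"y": 0.035,"z": 0,"ax": 0,"ay": 0,"az": 0},
    {"fingers": -1,"x": 0.035,"y": 0.035,"z": 0,"ax": 0,"ay": 0,"az": 0},
    {"fingers": -1,"x": 0.034,"y": 0.04,"z": 0,"ax": 0,"ay": 0,"az": 0},
    {"fingers": -1,"x": 0,"y": 0,"z": 0,"ax": 0,"ay": 0,"az": 0},
    {"fingers": -1,"x": 0,"y": 0,"z": 0,"ax": 0,"ay": 0,"az": 0}
  ]
}}

```text
clock: 7.55
tcp_pos: [0.4873, -0.0478, 0.1386]
orientation: [0.151, -3.134, -0.003]
contact_force: [0.8, -0.6, 0.3]
grip_width: 0.0001
gripper_force: 0.0
```

```bash
python3 -c "
from h import *
state()"
```

```text
t 7.55 F [-224.2   -1.2] z 138.6 tooly-fence deg 0.71 tilt 0.27 f [ 0.8 -0.6  0.3] w 0.000
```

Request:
{"name": "arm_command", "arguments": {
  "rows": [
    {"fingers": -1,"x": 0.016,"y": 0.01,"z": 0,"ax": 0,"ay": 0,"az": 0},
    {"fingers": -1,"x": 0.016,"y": 0.01,"z": 0,"ax": 0,"ay": 0,"az": 0},
    {"fingers": -1,"x": 0,"y": 0,"z": 0,"ax": 0,"ay": 0,"az": 0.6},
    {"fingers": -1,"x": 0,"y": 0,"z": 0.028,"ax": 0,"ay": 0,"az": 0},
    {"fingers": -1,"x": 0,"y": 0,"z": 0.028,"ax": 0,"ay": 0,"az": 0},
    {"fingers": -1,"x": 0,"y": 0,"z": 0.025,"ax": 0,"ay": 0,"az": 0},
    {"fingers": -1,"x": 0,"y": 0,"z": 0,"ax": 0,"ay": 0,"az": 0},
    {"fingers": -1,"x": -0.01,"y": -0.005,"z": 0,"ax": 0,"ay": 0,"az": 0}
  ]
}}

```text
clock: 8.22
tcp_pos: [0.465, -0.0378, 0.0572]
orientation: [0.127, -3.133, -0.0]
contact_force: [-0.9, -0.0, -0.2]
grip_width: 0.0002
gripper_force: 0.0
```

```bash
python3 -c "
from h import *
state()"
```

```text
t 8.22 F [-245.7   10.6] z 57.2 tooly-fence deg -0.15 tilt 0.36 f [-0.9 -0.  -0.2] w 0.000
```

Request:
{"name": "arm_command", "arguments": {
  "rows": [
    {"fingers": -1,"x": -0.007,"y": -0.004,"z": 0,"ax": 0,"ay": 0,"az": 0},
    {"fingers": -1,"x": -0.007,"y": -0.004,"z": 0,"ax": 0,"ay": 0,"az": 0},
    {"fingers": -1,"x": -0.007,"y": -0.004,"z": 0,"ax": 0,"ay": 0,"az": 0},
    {"fingers": -1,"x": -0.007,"y": -0.004,"z": 0,"ax": 0,"ay": 0,"az": 0},
    {"fingers": -1,"x": -0.007,"y": -0.004,"z": 0,"ax": 0,"ay": 0,"az": 0},
    {"fingers": -1,"x": -0.007,"y": -0.003,"z": 0,"ax": 0,"ay": 0,"az": 0},
    {"fingers": -1,"x": -0.007,"y": -0.002,"z": 0,"ax": 0,"ay": 0,"az": 0},
    {"fingers": -1,"x": -0.006,"y": -0.001,"z": 0,"ax": 0,"ay": 0,"az": 0},
    {"fingers": -1,"x": 0,"y": 0,"z": 0,"ax": 0,"ay": 0,"az": 0}
  ]
}}

```text
clock: 8.97
tcp_pos: [0.5263, -0.0594, 0.0585]
orientation: [-0.127, 3.137, -0.001]
contact_force: [-0.2, 0.3, -0.2]
grip_width: -0.0001
gripper_force: 0.1
```

Request:
{"name": "arm_command", "arguments": {
  "rows": [
    {"fingers": -1,"x": 0.02,"y": 0,"z": 0,"ax": 0,"ay": 0,"az": 0},
    {"fingers": -1,"x": 0.02,"y": 0,"z": -0.02,"ax": 0,"ay": 0,"az": 0},
    {"fingers": -1,"x": 0,"y": 0,"z": -0.04,"ax": 0,"ay": 0,"az": 0},
    {"fingers": -1,"x": 0,"y": -0.04,"z": -0.03,"ax": 0,"ay": 0,"az": 0},
    {"fingers": -1,"x": 0,"y": -0.04,"z": 0,"ax": 0,"ay": 0,"az": 0},
    {"fingers": -1,"x": 0,"y": -0.04,"z": 0,"ax": 0,"ay": 0,"az": 0},
    {"fingers": -1,"x": 0,"y": -0.04,"z": 0,"ax": 0,"ay": 0,"az": 0},
    {"fingers": -1,"x": 0,"y": -0.04,"z": 0,"ax": 0,"ay": 0,"az": 0},
    {"fingers": -1,"x": 0,"y": 0,"z": 0,"ax": 0,"ay": 0,"az": 0}
  ]
}}

```text
clock: 9.72
tcp_pos: [0.5006, -0.2644, 0.1446]
orientation: [-0.113, 3.135, -0.011]
contact_force: [-0.6, -1.0, 0.1]
grip_width: 0.0
gripper_force: 0.0
```

```bash
python3 -c "
from h import *
look()"
```

```text
t 9.77 F [-228.8 -213.9] z 144.0 tooly-fence deg -0.54 tilt 0.26 f [-0.1  0.6 -0.4] w -0.000
block F [-132.3   39. ] dim [ 91.9 132. ] turn left -3.16
```

Request:
{"name": "arm_command", "arguments": {
  "rows": [
    {"fingers": -1,"x": 0,"y": 0.03,"z": 0,"ax": 0,"ay": 0,"az": -0.5},
    {"fingers": -1,"x": 0,"y": 0.03,"z": 0,"ax": 0,"ay": 0,"az": 0},
    {"fingers": -1,"x": 0,"y": 0.03,"z": 0,"ax": 0,"ay": 0,"az": 0},
    {"fingers": -1,"x": 0,"y": 0.03,"z": 0,"ax": 0,"ay": 0,"az": 0},
    {"fingers": -1,"x": 0,"y": 0.03,"z": 0,"ax": 0,"ay": 0,"az": 0},
    {"fingers": -1,"x": 0,"y": 0.03,"z": 0,"ax": 0,"ay": 0,"az": 0},
    {"fingers": -1,"x": 0,"y": 0.03,"z": 0,"ax": 0,"ay": 0,"az": 0},
    {"fingers": -1,"x": 0,"y": 0.03,"z": 0,"ax": 0,"ay": 0,"az": 0},
    {"fingers": -1,"x": 0,"y": 0.03,"z": 0,"ax": 0,"ay": 0,"az": 0},
    {"fingers": -1,"x": 0,"y": 0.03,"z": 0,"ax": 0,"ay": 0,"az": 0}
  ]
}}

```text
clock: 10.6
tcp_pos: [0.4733, 0.0471, 0.1436]
orientation: [-0.145, 3.137, 0.002]
contact_force: [0.3, 0.0, -0.4]
grip_width: 0.0001
gripper_force: 0.0
```

Request:
{"name": "arm_command", "arguments": {
  "rows": [
    {"fingers": -1,"x": 0,"y": 0.005,"z": 0,"ax": 0,"ay": 0,"az": 0},
    {"fingers": -1,"x": 0,"y": 0,"z": 0,"ax": 0,"ay": 0,"az": 0},
    {"fingers": -1,"x": 0,"y": 0,"z": 0.03,"ax": 0,"ay": 0,"az": 0},
    {"fingers": -1,"x": 0,"y": 0,"z": 0,"ax": 0,"ay": 0,"az": 0}
  ]
}}

```text
clock: 10.93
tcp_pos: [0.4711, 0.0484, 0.1106]
orientation: [0.142, -3.134, 0.002]
contact_force: [-0.3, -0.2, -0.6]
grip_width: 0.0002
gripper_force: 0.0
```

```bash
python3 -c "
from h import *
state()"
```

```text
t 10.93 F [-232.4   96. ] z 110.6 tooly-fence deg 0.38 tilt 0.24 f [-0.3 -0.2 -0.6] w 0.000
```

Request:
{"name": "arm_command", "arguments": {
  "rows": [
    {"fingers": -1,"x": 0,"y": -0.006,"z": 0.027,"ax": 0,"ay": 0,"az": 0.4},
    {"fingers": -1,"x": 0,"y": 0,"z": 0.027,"ax": 0,"ay": 0,"az": 0},
    {"fingers": -1,"x": -0.015,"y": 0,"z": 0,"ax": 0,"ay": 0,"az": 0},
    {"fingers": -1,"x": -0.015,"y": 0,"z": 0,"ax": 0,"ay": 0,"az": 0},
    {"fingers": -1,"x": -0.007,"y": 0,"z": 0,"ax": 0,"ay": 0,"az": 0},
    {"fingers": -1,"x": -0.005,"y": 0,"z": 0,"ax": 0,"ay": 0,"az": 0},
    {"fingers": -1,"x": -0.004,"y": 0,"z": 0,"ax": 0,"ay": 0,"az": 0},
    {"fingers": -1,"x": 0,"y": 0,"z": 0,"ax": 0,"ay": 0,"az": 0},
    {"fingers": -1,"x": 0,"y": 0,"z": 0,"ax": 0,"ay": 0,"az": 0}
  ]
}}

```text
clock: 11.68
tcp_pos: [0.5191, 0.0464, 0.0595]
orientation: [-0.13, 3.139, 0.0]
contact_force: [-0.7, 0.9, 0.7]
grip_width: 0.0001
gripper_force: 0.5
```

```bash
python3 -c "
from h import *
state()"
```

```text
t 11.68 F [-184.7   90. ] z 59.5 tooly-fence deg -0.06 tilt 0.01 f [-0.7  0.9  0.7] w 0.000
```

Request:
{"name": "arm_command", "arguments": {
  "rows": [
    {"fingers": -1,"x": 0.02,"y": 0,"z": 0,"ax": 0,"ay": 0,"az": 0},
    {"fingers": -1,"x": 0.02,"y": 0,"z": -0.02,"ax": 0,"ay": 0,"az": 0},
    {"fingers": -1,"x": 0,"y": 0,"z": -0.04,"ax": 0,"ay": 0,"az": 0},
    {"fingers": -1,"x": 0,"y": 0.03,"z": -0.03,"ax": 0,"ay": 0,"az": 0},
    {"fingers": -1,"x": 0,"y": 0.04,"z": 0,"ax": 0,"ay": 0,"az": 0},
    {"fingers": -1,"x": 0,"y": 0.04,"z": 0,"ax": 0,"ay": 0,"az": 0},
    {"fingers": -1,"x": 0,"y": 0.04,"z": 0,"ax": 0,"ay": 0,"az": 0},
    {"fingers": -1,"x": 0,"y": 0,"z": 0,"ax": 0,"ay": 0,"az": 0}
  ]
}}

```text
clock: 12.35
tcp_pos: [0.4665, 0.2014, 0.1499]
orientation: [-0.147, 3.135, 0.009]
contact_force: [-0.6, 0.2, 0.0]
grip_width: 0.0003
gripper_force: 0.0
```

```bash
python3 -c "
from h import *
f=look();c=f['frame'][120:260,230:440,::-1];cv2.imwrite('pics/crop5.png',cv2.resize(c,None,fx=3.8,fy=3.8,interpolation=cv2.INTER_CUBIC))"
```

```text
t 12.40 F [-224.2  244.5] z 149.4 tooly-fence deg 0.39 tilt 0.20 f [ 0.5 -0.8 -0.9] w 0.000
block F [-128.4   37. ] dim [ 92.7 132.8] turn left 0.64
```

View pics/crop5.png

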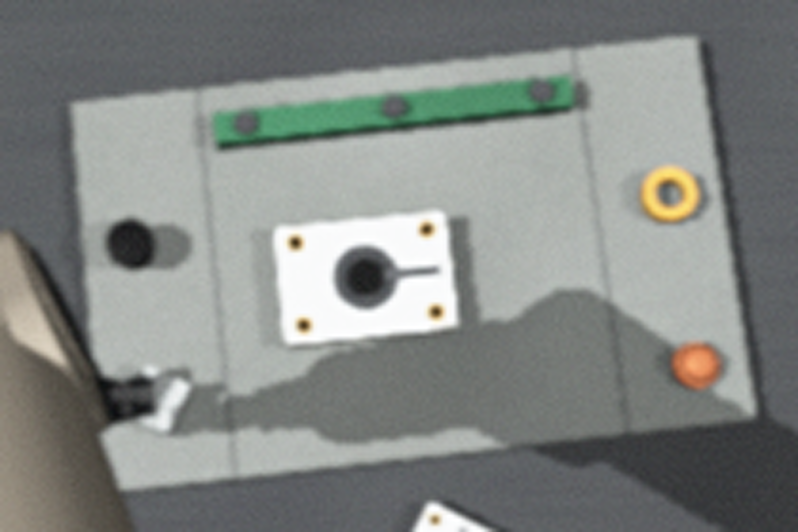

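Request:
{"name": "arm_command", "arguments": {
  "rows": [
    {"fingers": 1,"x": 0,"y": -0.03,"z": 0,"ax": 0,"ay": 0,"az": 0.4},
    {"fingers": 1,"x": 0,"y": -0.03,"z": 0,"ax": 0,"ay": 0,"az": 0},
    {"fingers": 1,"x": 0,"y": -0.03,"z": 0,"ax": 0,"ay": 0,"az": 0},
    {"fingers": 1,"x": 0,"y": -0.03,"z": 0,"ax": 0,"ay": 0,"az": 0},
    {"fingers": 1,"x": 0,"y": -0.03,"z": 0,"ax": 0,"ay": 0,"az": 0},
    {"fingers": 1,"x": 0,"y": -0.03,"z": 0,"ax": 0,"ay": 0,"az": 0},
    {"fingers": 1,"x": 0,"y": -0.027,"z": 0,"ax": 0,"ay": 0,"az": 0},
    {"fingers": 1,"x": 0,"y": 0,"z": 0,"ax": 0,"ay": 0,"az": 0},
    {"fingers": 1,"x": 0,"y": 0,"z": 0.03,"ax": 0,"ay": 0,"az": 0},
    {"fingers": 1,"x": 0,"y": 0,"z": 0,"ax": 0,"ay": 0,"az": 0}
  ]
}}

```text
clock: 13.23
tcp_pos: [0.4807, -0.0158, 0.1161]
orientation: [0.115, -3.135, 0.001]
contact_force: [-1.3, 0.2, 0.1]
grip_width: 0.0856
gripper_force: 0.0
```

```bash
python3 -c "
from h import *
state()"
```

```text
t 13.23 F [-228.2   31.2] z 116.1 tooly-fence deg -0.59 tilt 0.25 f [-1.3  0.2  0.1] w 0.086
```

Request:
{"name": "arm_command", "arguments": {
  "rows": [
    {"fingers": 1,"x": 0,"y": 0.005,"z": 0.024,"ax": 0,"ay": 0,"az": -0.6},
    {"fingers": 1,"x": 0,"y": 0,"z": 0.024,"ax": 0,"ay": 0,"az": 0},
    {"fingers": 1,"x": 0,"y": 0,"z": 0.023,"ax": 0,"ay": 0,"az": 0},
    {"fingers": 1,"x": 0,"y": 0,"z": 0,"ax": 0,"ay": 0,"az": 0},
    {"fingers": 1,"x": 0,"y": 0,"z": 0,"ax": 0,"ay": 0,"az": 0}
  ]
}}

```text
clock: 13.65
tcp_pos: [0.4818, -0.0095, 0.0477]
orientation: [0.135, -3.136, 0.001]
contact_force: [0.4, -0.2, 0.6]
grip_width: 0.0856
gripper_force: 0.0
```

```bash
python3 -c "
from h import *
state()"
```

```text
t 13.65 F [-226.6   37.4] z 47.7 tooly-fence deg 0.14 tilt 0.15 f [ 0.4 -0.2  0.6] w 0.086
```

Request:
{"name": "arm_command", "arguments": {
  "rows": [
    {"fingers": 1,"x": 0,"y": 0,"z": 0.004,"ax": 0,"ay": 0,"az": 0},
    {"fingers": 1,"x": -0.015,"y": 0,"z": 0,"ax": 0,"ay": 0,"az": 0},
    {"fingers": 1,"x": -0.015,"y": 0,"z": 0,"ax": 0,"ay": 0,"az": 0},
    {"fingers": 1,"x": -0.006,"y": 0,"z": 0,"ax": 0,"ay": 0,"az": 0},
    {"fingers": 1,"x": -0.005,"y": 0,"z": 0,"ax": 0,"ay": 0,"az": 0},
    {"fingers": 1,"x": -0.005,"y": 0,"z": 0,"ax": 0,"ay": 0,"az": 0},
    {"fingers": 1,"x": -0.005,"y": 0,"z": 0,"ax": 0,"ay": 0,"az": 0},
    {"fingers": 1,"x": -0.005,"y": 0,"z": 0,"ax": 0,"ay": 0,"az": 0},
    {"fingers": 1,"x": -0.005,"y": 0,"z": 0,"ax": 0,"ay": 0,"az": 0}
  ]
}}

```text
clock: 14.4
tcp_pos: [0.5407, -0.0044, 0.0438]
orientation: [0.135, -3.133, -0.0]
contact_force: [-6.2, -0.0, 4.7]
grip_width: 0.0853
gripper_force: 3.2
```

```bash
python3 -c "
from h import *
state();print(r.get_obs()['moment'])
f=grab('top');c=f['frame'][120:260,230:440,::-1];cv2.imwrite('pics/crop6.png',cv2.resize(c,None,fx=3.8,fy=3.8,interpolation=cv2.INTER_CUBIC))"
```

```text
t 14.40 F [-167.5   37.5] z 43.8 tooly-fence deg 0.12 tilt 0.30 f [-6.2 -0.   4.7] w 0.085
[-0.07968191  1.28400427  0.04641749]
```

View pics/crop6.png

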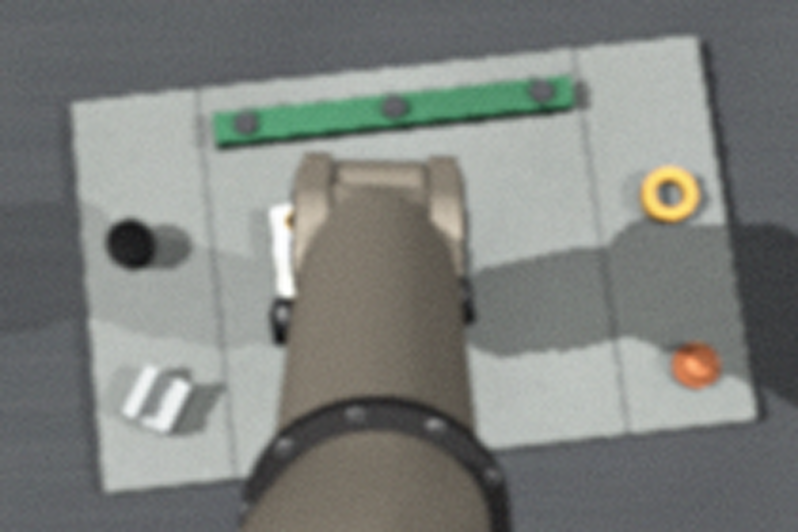

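Request:
{"name": "arm_command", "arguments": {
  "rows": [
    {"fingers": 1,"x": -0.005,"y": 0,"z": 0,"ax": 0,"ay": 0,"az": 0},
    {"fingers": 1,"x": -0.005,"y": 0,"z": 0,"ax": 0,"ay": 0,"az": 0},
    {"fingers": 1,"x": -0.005,"y": 0,"z": 0,"ax": 0,"ay": 0,"az": 0},
    {"fingers": 1,"x": -0.005,"y": 0,"z": 0,"ax": 0,"ay": 0,"az": 0},
    {"fingers": 1,"x": -0.005,"y": 0,"z": 0,"ax": 0,"ay": 0,"az": 0},
    {"fingers": 1,"x": -0.005,"y": 0,"z": 0,"ax": 0,"ay": 0,"az": 0},
    {"fingers": 1,"x": -0.005,"y": 0,"z": 0,"ax": 0,"ay": 0,"az": 0},
    {"fingers": 1,"x": -0.005,"y": 0,"z": 0,"ax": 0,"ay": 0,"az": 0},
    {"fingers": 1,"x": 0,"y": 0,"z": 0,"ax": 0,"ay": 0,"az": 0}
  ]
}}

```text
clock: 15.2
tcp_pos: [0.5827, -0.0006, 0.0438]
orientation: [0.135, -3.137, 0.0]
contact_force: [-1.7, -0.5, -0.1]
grip_width: 0.0852
gripper_force: 0.9
```

```bash
python3 -c "
from h import *
state()"
```

```text
t 15.20 F [-125.2   37.8] z 43.8 tooly-fence deg 0.14 tilt 0.07 f [-1.7 -0.5 -0.1] w 0.085
```

~11 mm to go; slow with force checks.

Request:
{"name": "arm_command", "arguments": {
  "rows": [
    {"fingers": 1,"x": -0.003,"y": 0,"z": 0,"ax": 0,"ay": 0,"az": 0},
    {"fingers": 1,"x": -0.003,"y": 0,"z": 0,"ax": 0,"ay": 0,"az": 0},
    {"fingers": 1,"x": -0.002,"y": 0,"z": 0,"ax": 0,"ay": 0,"az": 0},
    {"fingers": 1,"x": -0.001,"y": 0,"z": 0,"ax": 0,"ay": 0,"az": 0}
  ]
}}

```text
clock: 15.53
tcp_pos: [0.5913, 0.0001, 0.0437]
orientation: [0.135, -3.137, 0.0]
contact_force: [-5.0, -0.3, 2.0]
grip_width: 0.0854
gripper_force: 2.5
```

Request:
{"name": "arm_command", "arguments": {
  "rows": [
    {"fingers": 1,"x": -0.001,"y": 0,"z": 0,"ax": 0,"ay": 0,"az": 0},
    {"fingers": 1,"x": -0.001,"y": 0,"z": 0,"ax": 0,"ay": 0,"az": 0}
  ]
}}

```text
clock: 15.7
tcp_pos: [0.5934, 0.0003, 0.0437]
orientation: [0.135, -3.137, -0.0]
contact_force: [-6.0, -0.2, 1.7]
grip_width: 0.085
gripper_force: 2.6
```

```bash
python3 -c "
from h import *
state()"
```

```text
t 15.70 F [-114.5   37.8] z 43.7 tooly-fence deg 0.13 tilt 0.09 f [-6.  -0.2  1.7] w 0.085
```

Request:
{"name": "arm_command", "arguments": {
  "rows": [
    {"fingers": 1,"x": -0.001,"y": 0,"z": 0,"ax": 0,"ay": 0,"az": 0},
    {"fingers": 1,"x": -0.001,"y": 0,"z": 0,"ax": 0,"ay": 0,"az": 0}
  ]
}}

```text
clock: 15.87
tcp_pos: [0.5954, 0.0004, 0.0437]
orientation: [0.135, -3.137, 0.0]
contact_force: [-5.3, -0.4, 2.3]
grip_width: 0.0855
gripper_force: 2.6
```

Request:
{"name": "arm_command", "arguments": {
  "rows": [
    {"fingers": 1,"x": -0.001,"y": 0,"z": 0,"ax": 0,"ay": 0,"az": 0}
  ]
}}

```text
clock: 15.95
tcp_pos: [0.5963, 0.0006, 0.0436]
orientation: [0.135, -3.137, -0.0]
contact_force: [-8.8, -1.5, 4.2]
grip_width: 0.0856
gripper_force: 4.6
```

Request:
{"name": "arm_command", "arguments": {
  "rows": [
    {"fingers": 1,"x": -0.001,"y": 0,"z": 0,"ax": 0,"ay": 0,"az": 0}
  ]
}}

```text
clock: 16.03
tcp_pos: [0.5963, 0.0005, 0.0435]
orientation: [0.135, -3.135, -0.0]
contact_force: [-11.1, -0.9, 7.5]
grip_width: 0.0855
gripper_force: 5.3
```

```bash
python3 -c "
from h import *
state();print(r.get_obs()['moment'])"
```

```text
t 16.03 F [-111.7   37.8] z 43.5 tooly-fence deg 0.13 tilt 0.23 f [-11.1  -0.9   7.5] w 0.085
[-0.12830068  2.12740963 -0.01185094]
```

Request:
{"name": "arm_command", "arguments": {
  "rows": [
    {"fingers": 1,"x": -0.001,"y": 0,"z": 0,"ax": 0,"ay": 0,"az": 0},
    {"fingers": 1,"x": 0,"y": 0,"z": 0,"ax": 0,"ay": 0,"az": 0}
  ]
}}

```text
clock: 16.2
tcp_pos: [0.5963, 0.0005, 0.0434]
orientation: [0.135, -3.133, -0.0]
contact_force: [-11.6, -0.4, 7.4]
grip_width: 0.0853
gripper_force: 5.5
```

Request:
{"name": "arm_command", "arguments": {
  "rows": [
    {"fingers": 1,"x": 0.005,"y": 0,"z": 0,"ax": 0,"ay": 0,"az": 0},
    {"fingers": 1,"x": 0.015,"y": 0,"z": 0,"ax": 0,"ay": 0,"az": 0},
    {"fingers": 1,"x": 0.02,"y": 0,"z": -0.016,"ax": 0,"ay": 0,"az": 0},
    {"fingers": -1,"x": 0,"y": 0,"z": 0,"ax": 0,"ay": 0,"az": 0},
    {"fingers": -1,"x": 0,"y": 0,"z": 0,"ax": 0,"ay": 0,"az": 0},
    {"fingers": -1,"x": 0,"y": 0,"z": 0,"ax": 0,"ay": 0,"az": 0},
    {"fingers": -1,"x": 0,"y": 0,"z": 0,"ax": 0,"ay": 0,"az": 0},
    {"fingers": -1,"x": 0,"y": 0,"z": 0,"ax": 0,"ay": 0,"az": 0}
  ]
}}

```text
clock: 16.87
tcp_pos: [0.5603, -0.0024, 0.0596]
orientation: [-0.136, 3.138, 0.0]
contact_force: [-0.3, -0.1, -0.0]
grip_width: 0.0254
gripper_force: 0.0
```

```bash
python3 -c "
from h import *
state()"
```

```text
t 16.87 F [-147.8   37.9] z 59.6 tooly-fence deg 0.16 tilt 0.05 f [-0.3 -0.1 -0. ] w 0.025
```

Request:
{"name": "arm_command", "arguments": {
  "rows": [
    {"fingers": -1,"x": 0,"y": 0,"z": 0.002,"ax": 0,"ay": 0,"az": 0},
    {"fingers": -1,"x": 0,"y": 0,"z": 0,"ax": 0,"ay": 0,"az": 0},
    {"fingers": -1,"x": 0,"y": 0,"z": 0,"ax": 0,"ay": 0,"az": 0},
    {"fingers": -1,"x": -0.012,"y": 0,"z": 0,"ax": 0,"ay": 0,"az": 0},
    {"fingers": -1,"x": -0.012,"y": 0,"z": 0,"ax": 0,"ay": 0,"az": 0},
    {"fingers": -1,"x": -0.006,"y": 0,"z": 0,"ax": 0,"ay": 0,"az": 0},
    {"fingers": -1,"x": -0.003,"y": 0,"z": 0,"ax": 0,"ay": 0,"az": 0},
    {"fingers": -1,"x": -0.002,"y": 0,"z": 0,"ax": 0,"ay": 0,"az": 0},
    {"fingers": -1,"x": -0.001,"y": 0,"z": 0,"ax": 0,"ay": 0,"az": 0}
  ]
}}

```text
clock: 17.62
tcp_pos: [0.595, 0.0005, 0.0576]
orientation: [0.135, -3.138, 0.0]
contact_force: [0.8, -0.4, 1.2]
grip_width: -0.0001
gripper_force: 0.0
```

Request:
{"name": "arm_command", "arguments": {
  "rows": [
    {"fingers": -1,"x": -0.001,"y": 0,"z": 0,"ax": 0,"ay": 0,"az": 0},
    {"fingers": -1,"x": -0.001,"y": 0,"z": 0,"ax": 0,"ay": 0,"az": 0},
    {"fingers": -1,"x": 0,"y": 0,"z": 0,"ax": 0,"ay": 0,"az": 0}
  ]
}}

```text
clock: 17.87
tcp_pos: [0.5962, 0.0005, 0.0575]
orientation: [0.135, -3.137, -0.0]
contact_force: [-2.0, -0.3, 1.3]
grip_width: 0.0004
gripper_force: 1.2
```

```bash
python3 -c "
from h import *
state()"
```

```text
t 17.87 F [-111.7   37.8] z 57.5 tooly-fence deg 0.13 tilt 0.12 f [-2.  -0.3  1.3] w 0.000
```

Request:
{"name": "arm_command", "arguments": {
  "rows": [
    {"fingers": -1,"x": -0.001,"y": 0,"z": 0,"ax": 0,"ay": 0,"az": 0},
    {"fingers": -1,"x": -0.001,"y": 0,"z": 0,"ax": 0,"ay": 0,"az": 0},
    {"fingers": -1,"x": -0.001,"y": 0,"z": 0,"ax": 0,"ay": 0,"az": 0},
    {"fingers": -1,"x": 0,"y": 0,"z": 0,"ax": 0,"ay": 0,"az": 0}
  ]
}}

```text
clock: 18.2
tcp_pos: [0.5964, 0.0005, 0.057]
orientation: [0.134, -3.131, -0.0]
contact_force: [-11.3, -1.0, 7.1]
grip_width: 0.0001
gripper_force: 5.2
```

Request:
{"name": "arm_command", "arguments": {
  "rows": [
    {"fingers": -1,"x": -0.001,"y": 0,"z": 0,"ax": 0,"ay": 0,"az": 0},
    {"fingers": -1,"x": -0.001,"y": 0,"z": 0,"ax": 0,"ay": 0,"az": 0},
    {"fingers": -1,"x": 0,"y": 0,"z": 0,"ax": 0,"ay": 0,"az": 0}
  ]
}}

```text
clock: 18.45
tcp_pos: [0.5966, 0.0005, 0.0567]
orientation: [0.134, -3.127, -0.0]
contact_force: [-14.5, -0.7, 11.0]
grip_width: -0.0002
gripper_force: 7.5
```

Request:
{"name": "arm_command", "arguments": {
  "rows": [
    {"fingers": -1,"x": 0.005,"y": 0,"z": 0,"ax": 0,"ay": 0,"az": 0},
    {"fingers": -1,"x": 0.02,"y": 0,"z": 0,"ax": 0,"ay": 0,"az": 0},
    {"fingers": -1,"x": 0.03,"y": 0,"z": -0.02,"ax": 0,"ay": 0,"az": 0},
    {"fingers": -1,"x": 0,"y": 0,"z": -0.04,"ax": 0,"ay": 0,"az": 0},
    {"fingers": -1,"x": 0,"y": 0.03,"z": -0.04,"ax": 0,"ay": 0,"az": 0},
    {"fingers": -1,"x": 0,"y": 0.04,"z": -0.02,"ax": 0,"ay": 0,"az": 0},
    {"fingers": -1,"x": 0,"y": 0.04,"z": 0,"ax": 0,"ay": 0,"az": 0},
    {"fingers": -1,"x": 0,"y": 0.04,"z": 0,"ax": 0,"ay": 0,"az": 0},
    {"fingers": -1,"x": 0,"y": 0.04,"z": 0,"ax": 0,"ay": 0,"az": 0},
    {"fingers": -1,"x": 0,"y": 0,"z": 0,"ax": 0,"ay": 0,"az": 0}
  ]
}}

```text
clock: 19.28
tcp_pos: [0.5306, 0.1887, 0.1703]
orientation: [-0.154, 3.136, 0.009]
contact_force: [-0.1, 2.0, -0.4]
grip_width: 0.0003
gripper_force: 0.0
```

```bash
python3 -c "
from h import *
f=look();print(np.round(fence(f)[:5],1));c=f['frame'][120:260,230:440,::-1];cv2.imwrite('pics/crop7.png',cv2.resize(c,None,fx=3.8,fy=3.8,interpolation=cv2.INTER_CUBIC))"
```

```text
t 19.33 F [-161.2  226.2] z 170.0 tooly-fence deg 0.65 tilt 0.20 f [ 0.1 -1.1 -0.8] w 0.000
block F [-56.2  37.9] dim [ 90.9 131.9] turn left 0.03
[710.9 -27.8  27.5 279.5  94.8]
```

View pics/crop7.png

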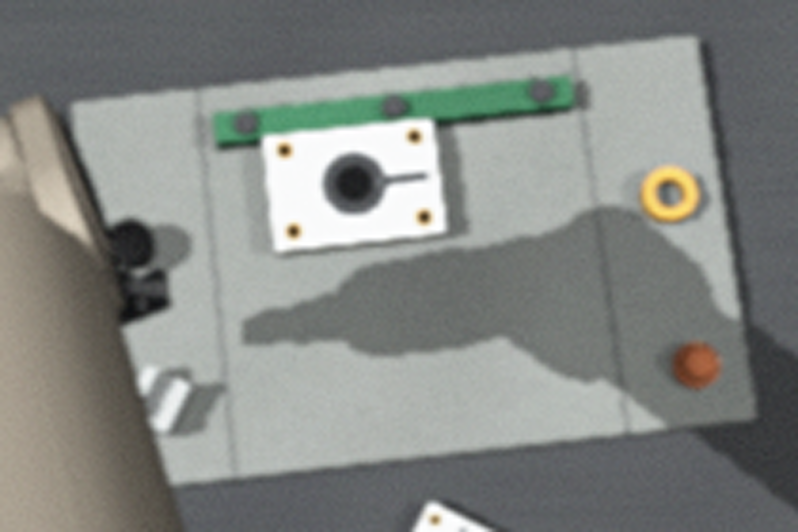

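The block's far side lies along the fence, from crop (262,135) to (435,119), with both ends within the bar. The bystanders look undisturbed and the hand is clear.

```bash
python3 -c "
from h import *
print(r.hand_in())"
```

```text
the job is handed in; nothing more can be done
None
```

The die block was squared about 70 mm clear of the fence, then pushed until a long side lay flush against it (0.03° off in the last picture, all of it backed by the fence); the other loose things look unmoved, the hand is clear, and the job was handed in at 19 s with no verdict returned.

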